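Line up the hardware jars by height

ROBOT

A 6-joint arm with a two-finger parallel gripper is mounted at the origin on the work surface. World frame = base frame: x ahead of the robot, y to its left, z up, the work surface at z = 0. Lengths are in m, angles in rad, forces in N, time in s.
With the tool pointing down it reaches from about 0.3 to 0.875 m from the base axis. Payload 6.4 kg.
Tool frame: the origin (TCP) lies midway between the tips of the shut fingers; the grasp point (between the pads) lies 19 mm behind it; z points along the fingers, y is the direction in which the jaws open and shut (so a half turn about z gives the same grasp; the last joint's range is limited). The gripper opens to 88 mm and grips with 3 to 60 N. Pads are 18 mm wide; open, the fingers measure 123 mm over their backs; the gripper's body (75 mm by 187 mm) begins 45 mm behind the grasp point.
Start: joints at [0.914, 0.181, 1.607, -0, 1.354, -0.206], TCP at [0.251, 0.518, 0.239] pointing down, gripper open.
Joint ranges: [-2.99, 2.99], [-0.89, 2.07], [0.3, 2.58], [-1.14, 4.28], [0, 2.63], [-3.12, 3.12]. Speed limits (rad/s): [2.57, 2.57, 3.01, 3.14, 3.14, 3.14].

INTERFACE

Orientations are given as a unit quaternion [w, x, y, z].
In Python, from plant import readout, vision, job gives the robot as it stands. The module is installed in compiled form; this text tells all that it offers.
- The arm moves only by the shell command python3 -m handwheel 'ROWS' [FORCE]. ROWS is JSON, a list of rows, each a list of 3 entries, a list of its own where there are three numbers: the shift along the world's x, y, z normalised to -1 to 1, where 1 is 0.15 m, then the turn, a rotation vector about the world's x, y, z normalised to -1 to 1, where 1 is 120 degrees, then the opening, from -1 (shut) to 1 (fully open), so that 0 is half open. In form: [[[x, y, z], [wx, wy, wz], hand], ...]. A call has exactly 10 rows; each row is the pose to reach, as a shift and turn from the pose measured when the call began; what a row does not reach only later rows make up. A row lasts 1/8 s, in which the tool goes at most 62.5 mm and 10.7 degrees, less where a joint would pass 70% of its speed; a pose out of reach is approached as far as the arm can. A call with a number of a shift or a turn outside -1 to 1 is refused whole. A call with a gripper value outside its range is refused whole. The fingers move at their own pace and stop on an object; FORCE is the grip in N (left out, the last holds). Time passes only in rows, so rows that repeat a pose let the fingers close, or fill a call up. It gives the time, the measured TCP pose, the force and the opening at its end, in the units of the state.
- readout.get_state(): the state, without advancing time (a new reading comes with each control period).
- vision.snapshot(name): name is "scene" or "top"; returns a dict with "color" (384x512x3 uint8, red, green, blue), "range_z" (384x512 float32, m along the optical axis (not along the pixel's ray), 0 where there is no reading), "camera_matrix" (3x3 intrinsics, pixels), "k1" (the pictures are not rectified: a ray, as slopes to the right and down, at radius r is drawn at 1 + k1 r^2 times it, then the intrinsics apply), "rvec" (rotation vector, rad) and "tvec" (3), from world to camera coordinates, as OpenCV has them. Camera axes: x right, y down, z forward; pixel columns grow to the right and rows downward; lengths in m; the calibration is good to about 2 mm. A picture is of the moment at which its call begins.
- job.finish_job(): hands the job in, once; it reports no verdict.
The state is a dict: "clock": time; "joint_pos": joint angles; "dq": joint speeds; "joint_efforts": joint torques, N m; "eef_pos": TCP position; "tcp_rot": TCP orientation; "contact_force": force on the tool from outside, world axes, zero at the start; "wrist_torque": the same for the moment, N m; "finger_gap": finger opening in m.
Only numpy, scipy, OpenCV 4.12 (cv2) and the standard library are available. Lean on these libraries where they do the work, as an engineer would, in place of code of your own. Each camera call takes 0.05 s, during which the arm holds its last target.

TASK

Line the four amber jars up by height on the row of cork pads, one jar standing centred on each pad: the tallest on the pad beside the flashlight, then shorter and shorter down to the smallest beside the nut driver. Keep the jars upright, and leave the flashlight and the nut driver lying where they are.

Things in the scene. Friction and masses are not known exactly. Their poses are not given: they have to be found in the camera images.
- jar_a: the smallest of four amber glass jars with steel-rimmed, white-topped clip lids: an upright closed cylinder 42 mm in diameter and 58 mm tall, lid included, rigid, 80 to 330 g (brass hardware inside). Origin: centre of its underside; z up. Two dark steel clips stand out 4 mm from its +y and -y sides, over the top 3 to 25 mm; the -x and +x sides are smooth.
- jar_b: the second smallest of four amber glass jars with steel-rimmed, white-topped clip lids: an upright closed cylinder 47 mm in diameter and 76 mm tall, lid included, rigid, 80 to 330 g (brass hardware inside). Origin: centre of its underside; z up. Two dark steel clips stand out 4 mm from its +y and -y sides, over the top 3 to 25 mm; the -x and +x sides are smooth.
- jar_c: the second largest of four amber glass jars with steel-rimmed, white-topped clip lids: an upright closed cylinder 52 mm in diameter and 94 mm tall, lid included, rigid, 80 to 330 g (brass hardware inside). Origin: centre of its underside; z up. Two dark steel clips stand out 4 mm from its +y and -y sides, over the top 3 to 25 mm; the -x and +x sides are smooth.
- jar_d: the largest of four amber glass jars with steel-rimmed, white-topped clip lids: an upright closed cylinder 58 mm in diameter and 112 mm tall, lid included, rigid, 80 to 330 g (brass hardware inside). Origin: centre of its underside; z up. Two dark steel clips stand out 4 mm from its +y and -y sides, over the top 3 to 25 mm; the -x and +x sides are smooth.
- pad1: first pad, at the +y (robot's left) end of the row: one of four equal round cork pads, 70 mm in diameter and 3 mm thick, fixed at 90 mm centres in a straight row, pad1, pad2, pad3, pad4, on a dark wooden strip (370 x 100 x 10 mm) that lies flat. Origin: centre of the pad's underside; its top, where a jar's foot stands, is 3 mm higher (13 mm above the work surface). Its y axis runs along the row, from pad4 towards pad1.
- pad2: second pad: one of four equal round cork pads, 70 mm in diameter and 3 mm thick, fixed at 90 mm centres in a straight row, pad1, pad2, pad3, pad4, on a dark wooden strip (370 x 100 x 10 mm) that lies flat. Origin: centre of the pad's underside; its top, where a jar's foot stands, is 3 mm higher (13 mm above the work surface). Its y axis runs along the row, from pad4 towards pad1.
- pad3: third pad: one of four equal round cork pads, 70 mm in diameter and 3 mm thick, fixed at 90 mm centres in a straight row, pad1, pad2, pad3, pad4, on a dark wooden strip (370 x 100 x 10 mm) that lies flat. Origin: centre of the pad's underside; its top, where a jar's foot stands, is 3 mm higher (13 mm above the work surface). Its y axis runs along the row, from pad4 towards pad1.
- pad4: fourth pad, at the -y (robot's right) end of the row: one of four equal round cork pads, 70 mm in diameter and 3 mm thick, fixed at 90 mm centres in a straight row, pad1, pad2, pad3, pad4, on a dark wooden strip (370 x 100 x 10 mm) that lies flat. Origin: centre of the pad's underside; its top, where a jar's foot stands, is 3 mm higher (13 mm above the work surface). Its y axis runs along the row, from pad4 towards pad1.
- flashlight: aluminium flashlight lying loose, crosswise just off one end of the row (about 100 mm beyond the centre of either pad1 or pad4); 130 mm long, hexagonal head and tail 34 mm across, a black press button on the tube. Origin: under the middle of its length, at the work surface; x along it towards the lens. It shows which end the tallest jar goes to; not to be moved.
- nut_driver: nut driver with a green hexagonal handle (30 mm across) and steel shaft, 175 mm long, lying loose crosswise off the other end of the row. Origin: where the handle meets the shaft, at the work surface; x along it towards the socket. Not to be moved.

How it is judged:
By the outcome, as a careful person would: the job done as asked, in the order asked, and still so for the second after the job is handed in, with the robot touching nothing.
It also fails if it takes over 99 s, if anything falls off the work surface, if the arm or the gripper's body presses on something with over 40 N, if the wrist force passes 120 N, or if a joint passes its speed limit or range.

## Working session

There is one attempt and no reset: what is moved stays moved. The work goes in short steps, Python scripts to look and compute and a shell command to move; the robot and the scene stay as the last step left them, time stands still between calls to the robot, and variables do not carry over. Pictures are saved under pics/ and viewed, and the job is handed in when it is done.

```bash
mkdir -p pics; cat > h.py <<'E'
import numpy as np, cv2
from plant import readout, vision, job
def snap(n,tag):
    s=vision.snapshot(n); cv2.imwrite(f'pics/{tag}.png',s['color'][:,:,::-1]); np.savez(f'pics/{tag}.npz',**{k:np.array(v) for k,v in s.items()}); return s
def cloud(s):
    K=np.array(s['camera_matrix']);k1=float(s['k1']);h,w=s['range_z'].shape
    u,v=np.meshgrid(np.arange(w),np.arange(h))
    pts=np.stack([u,v],-1).reshape(-1,1,2).astype(np.float64)
    n=cv2.undistortPoints(pts,K,np.array([k1,0,0,0,0])).reshape(h,w,2)
    z=s['range_z']; c=np.stack([n[...,0]*z,n[...,1]*z,z],-1)
    R=cv2.Rodrigues(np.array(s['rvec'],float))[0]
    return (c-np.array(s['tvec']).reshape(3))@R
E
python3 - <<'E'
from h import *
for n in('scene','top'):
    s=snap(n,n+'0'); print(n,s['k1'],s['camera_matrix'],s['rvec'],s['tvec'])
s=readout.get_state()
print(s)
E
```

```text
scene 0.003063822606361836 [[423.0719934   0.        256.8731059]
 [  0.        423.0719934 194.5536701]
 [  0.          0.          1.       ]] [ 1.25911803  2.50148473 -0.70276812] [ 0.32009336 -0.37469165  1.15112201]
top 0.041035759613710136 [[498.42754183   0.         255.97910111]
 [  0.         498.42754183 194.9703298 ]
 [  0.           0.           1.        ]] [ 2.21605247 -2.15596674  0.08062816] [-5.20310407e-04  5.47919581e-01  1.00220377e+00]
{'clock': 0.1, 'joint_pos': array([ 9.13715986e-01,  1.81446195e-01,  1.60782537e+00, -5.54793107e-06,
        1.35381788e+00, -2.06308983e-01]), 'dq': array([ 5.50002200e-04, -2.32835359e-03, -5.41689378e-03, -3.13148968e-04,
       -6.37720318e-05, -1.74613563e-03]), 'joint_efforts': array([ 2.73829246e-04, -4.34819269e+01, -3.42695868e+01,  7.03429920e-02,
        3.40095407e-02, -1.43022592e-05]), 'eef_pos': array([0.25021531, 0.51720618, 0.23795173]), 'tcp_rot': array([-3.10678084e-04,  2.23481656e-01,  9.74707848e-01, -6.80872645e-04]), 'contact_force': array([-0.39142949,  0.33661745,  0.50856666]), 'wrist_torque': array([-0.02001893, -0.00993318,  0.00878128]), 'finger_gap': 0.08827566996658784}
```

View pics/scene0.png

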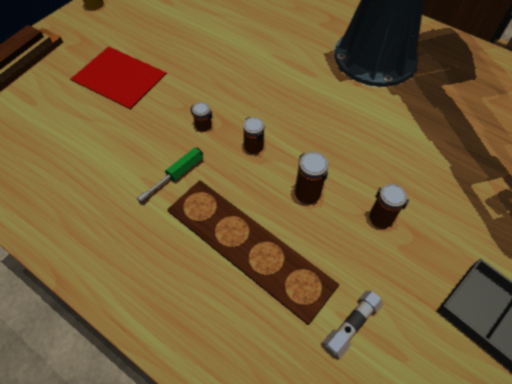

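View pics/top0.png

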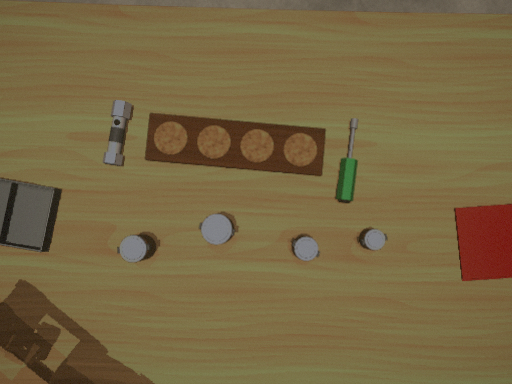

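The top view shows the flashlight at (118,132), left of the strip, and the nut driver at (348,165), right of it. The pads are at about (171,138), (214,142), (257,146) and (300,150). The lids are at (133,249), (217,229), (306,248) and (374,239).

```bash
python3 - <<'E'
from h import *
s={k:v for k,v in np.load('pics/top0.npz').items()}
P=cloud(s); img=s['color'][:,:,::-1]
for n,(u,v) in dict(p1=(171,138),p2=(214,142),p3=(257,146),p4=(300,150),fl=(118,132),nd=(348,165)).items(): print(n,P[v,u].round(4))
t=[]
for n,(u,v) in dict(l1=(133,249),l2=(217,229),l3=(306,248),l4=(374,239)).items():
    z0=P[v,u,2]; w=P[v-25:v+25,u-25:u+25].reshape(-1,3)
    w=w[(abs(w[:,2]-z0)<.005)]
    c,r=cv2.minEnclosingCircle(w[:,:2].astype(np.float32))
    print(n,P[v,u].round(4),w.mean(0).round(4),np.round(c,4),round(r,4))
    t.append(cv2.resize(img[v-28:v+28,u-28:u+28],(390,290) if 0 else (290,290),interpolation=cv2.INTER_CUBIC))
o=np.vstack([np.hstack(t[:2]),np.hstack(t[2:])]); cv2.imwrite('pics/jars0.png',np.clip(o.astype(float)*1.5,0,255).astype(np.uint8))
# pad centres by colour fit
hsv=cv2.cvtColor(np.ascontiguousarray(img),cv2.COLOR_BGR2HSV)
for (u,v) in [(171,138),(214,142),(257,146),(300,150)]:
    m=(hsv[v-22:v+23,u-22:u+23,2]>90)
    n,l,st,ce=cv2.connectedComponentsWithStats(m.astype(np.uint8)); k=l[22,22]; q=P[v-22:v+23,u-22:u+23][l==k]
    print(st[k],ce[k]+[u-22,v-22],q.mean(0).round(4))
E
```

```text
p1 [0.6618 0.1941 0.013 ]
p2 [0.6558 0.1046 0.0144]
p3 [0.65   0.0152 0.014 ]
p4 [ 0.6439 -0.0741  0.0151]
fl [0.6675 0.2987 0.0314]
nd [ 0.6134 -0.1712  0.029 ]
l1 [0.4343 0.2427 0.0943] [0.4351 0.2433 0.0947] [0.4351 0.2436] 0.03
l2 [0.4759 0.0847 0.1179] [0.4768 0.0876 0.1144] [0.4763 0.0856] 0.0303
l3 [ 0.4444 -0.0838  0.0805] [ 0.4435 -0.0842  0.0778] [ 0.4431 -0.0827] 0.025
l4 [ 0.465  -0.2184  0.0589] [ 0.4635 -0.2189  0.0592] [ 0.4633 -0.2194] 0.0251
[  5   5  34  34 897] [170.18171683 137.44035674] [0.6622 0.1951 0.017 ]
[  5   5  34  34 900] [213.45444444 141.4       ] [0.6564 0.1054 0.0182]
[  5   5  34  34 896] [256.59375    145.28683036] [0.6507 0.0161 0.0185]
[  5   5  35  34 901] [299.89234184 149.19866815] [ 0.6454 -0.0737  0.0164]
```

View pics/jars0.png

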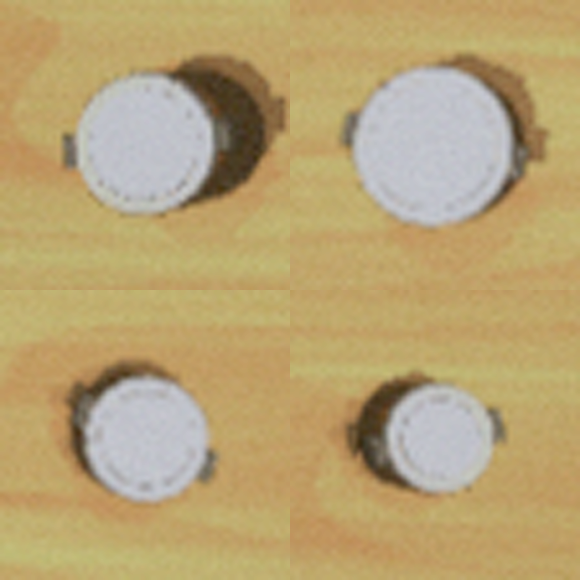

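```bash
cat >> h.py <<'E'
def ray(s,uv,z):
    K=np.array(s['camera_matrix']);k1=float(s['k1'])
    n=cv2.undistortPoints(np.array([[uv]],float),K,np.array([k1,0,0,0,0])).reshape(2)
    R=cv2.Rodrigues(np.array(s['rvec'],float))[0]; C=-R.T@np.array(s['tvec']).reshape(3); d=R.T@np.array([n[0],n[1],1])
    return C+d*(z-C[2])/d[2]
def blob(s,u,v,kind):
    hsv=cv2.cvtColor(np.ascontiguousarray(s['color']),cv2.COLOR_RGB2HSV)
    m=((hsv[...,1]<70)&(hsv[...,2]>90)) if kind=='lid' else (hsv[...,2]>85)
    w=np.zeros_like(m); w[v-22:v+23,u-22:u+23]=1
    n,l,st,ce=cv2.connectedComponentsWithStats((m&w).astype(np.uint8)); k=l[v,u]
    return ce[k],st[k]
E
python3 - <<'E'
from h import *
L=dict(c=((133,249),(392,198),.094),d=((217,229),(313,165),.112),b=((306,248),(254,126),.076),a=((374,239),(202,110),.058))
Q=dict(p1=((171,138),(303,287)),p2=((214,142),(266,258)),p3=((257,146),(232,231)),p4=((300,150),(200,206)))
S=[dict(np.load(f'pics/{n}0.npz')) for n in('top','scene')]
for n,x in L.items():
  for i,s in enumerate(S):
    c,st=blob(s,*x[i],'lid'); print(n,c.round(1),st,ray(s,c,x[2]).round(4))
for n,x in Q.items():
  for i,s in enumerate(S):
    c,st=blob(s,*x[i],'pad'); print(n,c.round(1),st,ray(s,c,.013).round(4))
E
```

```text
c [132.3 248.3] [119 235  27  27 576] [0.4356 0.2442 0.094 ]
c [393.3 194.6] [381 184  26  22 451] [0.4369 0.2476 0.094 ]
d [216.1 228.8] [201 214  31  31 759] [0.4763 0.0868 0.112 ]
d [313.4 163.1] [299 152  29  23 528] [0.4779 0.0904 0.112 ]
b [305.9 248.4] [294 236  25  25 463] [ 0.4435 -0.0841  0.076 ]
b [253.3 124.7] [244 117  20  16 261] [ 0.4446 -0.0803  0.076 ]
a [374.6 239.1] [365 229  21  21 352] [ 0.4648 -0.2198  0.058 ]
a [200.4 108.4] [192 102  18  13 175] [ 0.4655 -0.2156  0.058 ]
p1 [170.  137.4] [149 121  39  34 923] [0.663  0.1963 0.013 ]
p1 [302.9 286.4] [ 285  269   37   36 1063] [0.6637 0.1993 0.013 ]
p2 [213.5 141.3] [197 125  34  34 923] [0.6574 0.1059 0.013 ]
p2 [266.  257.7] [248 241  37  34 956] [0.658  0.1096 0.013 ]
p3 [256.6 145.3] [238 129  37  34 921] [0.6515 0.016  0.013 ]
p3 [231.6 231. ] [215 216  35  31 861] [0.6524 0.0198 0.013 ]
p4 [299.8 149.1] [279 132  39  35 934] [ 0.6461 -0.0739  0.013 ]
p4 [199.5 206. ] [183 192  34  29 782] [ 0.6467 -0.0702  0.013 ]
```

```bash
python3 -m handwheel '[[[0.06,-0.09,0],[0,0,-0.06],1],[[0.12,-0.18,0],[0,0,-0.12],1],[[0.2,-0.3,0],[0,0,-0.18],1],[[0.28,-0.42,0],[0,0,-0.24],1],[[0.36,-0.54,0],[0,0,-0.3],1],[[0.44,-0.66,0],[0,0,-0.36],1],[[0.52,-0.78,0],[0,0,-0.42],1],[[0.58,-0.85,0],[0,0,-0.46],1],[[0.62,-0.9,0],[0,0,-0.488],1],[[0.62,-0.9,0],[0,0,-0.488],1]]' 25
```

```text
clock: 1.35
eef_pos: [0.3433, 0.3817, 0.2376]
tcp_rot: [-0.001, 0.672, 0.741, -0.001]
contact_force: [-0.7, -0.1, -0.0]
finger_gap: 0.0881
```

```bash
python3 -m handwheel '[[[0.06,-0.09,0],[0,0,0],1],[[0.14,-0.2,0],[0,0,0],1],[[0.22,-0.32,-0.05],[0,0,0],1],[[0.3,-0.45,-0.12],[0,0,0],1],[[0.4,-0.58,-0.2],[0,0,0],1],[[0.5,-0.72,-0.3],[0,0,0],1],[[0.57,-0.82,-0.4],[0,0,0],1],[[0.61,-0.89,-0.5],[0,0,0],1],[[0.62,-0.905,-0.58],[0,0,0],1],[[0.62,-0.905,-0.58],[0,0,0],1]]'
python3 - <<'E'
from h import *
a=snap('top','top1');b=snap('scene','scene1')
o=np.hstack([cv2.resize(a['color'][190:310,60:220],(400,300)),cv2.resize(b['color'][110:260,310:510],(400,300))]);cv2.imwrite('pics/v1.png',o[:,:,::-1])
E
```

```text
clock: 2.6
eef_pos: [0.4354, 0.2459, 0.1493]
tcp_rot: [-0.001, 0.672, 0.741, -0.002]
contact_force: [-0.1, -0.4, 0.6]
finger_gap: 0.0881
```

View pics/v1.png

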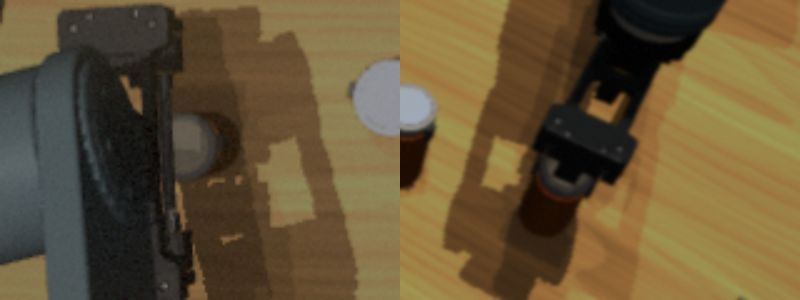

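The crops show the jaws straddling jar c's lid at about (190,145), one finger on each side along x, so I'll descend.

```bash
python3 -m handwheel '[[[0.005,0,-0.06],[0,0,0],1],[[0.005,0,-0.14],[0,0,0],1],[[0.005,0,-0.23],[0,0,0],1],[[0.005,0,-0.32],[0,0,0],1],[[0.005,0,-0.41],[0,0,0],1],[[0.005,0,-0.5],[0,0,0],1],[[0.005,0,-0.58],[0,0,0],1],[[0.005,0,-0.64],[0,0,0],1],[[0.005,0,-0.69],[0,0,0],1],[[0.005,0,-0.69],[0,0,0],1]]' && python3 -m handwheel '[[[0,0,0],[0,0,0],-1],[[0,0,0],[0,0,0],-1],[[0,0,0],[0,0,0],-1],[[0,0,0],[0,0,0],-1],[[0,0,0],[0,0,0],-1],[[0,0,0],[0,0,0],-1],[[0,0,0],[0,0,0],-1],[[0,0,0],[0,0,0],-1],[[0,0,0],[0,0,0],-1],[[0,0,0],[0,0,0],-1]]' 25
```

```text
clock: 3.95
eef_pos: [0.4366, 0.2463, 0.0467]
tcp_rot: [-0.001, 0.672, 0.741, -0.001]
contact_force: [-0.3, -0.4, 0.4]
finger_gap: 0.0881
clock: 5.2
eef_pos: [0.4367, 0.2464, 0.0468]
tcp_rot: [-0.001, 0.672, 0.741, -0.001]
contact_force: [-2.1, -0.8, 5.4]
finger_gap: 0.0512
```

```bash
python3 -m handwheel '[[[0,0,0.04],[0,0,0],-1],[[0,0,0.1],[0,0,0],-1],[[0,0,0.2],[0,0,0],-1],[[0,0,0.32],[0,0,0],-1],[[0,0,0.45],[0,0,0],-1],[[0,0,0.58],[0,0,0],-1],[[0,0,0.7],[0,0,0],-1],[[0,0,0.8],[0,0,0],-1],[[0,0,0.86],[0,0,0],-1],[[0,0,0.86],[0,0,0],-1]]'
python3 - <<'E'
from h import *
b=snap('scene','scene2')
cv2.imwrite('pics/v2.png',cv2.resize(b['color'][60:260,260:510],(750,600))[:,:,::-1])
E
```

```text
clock: 6.45
eef_pos: [0.437, 0.2465, 0.1765]
tcp_rot: [-0.001, 0.672, 0.741, -0.001]
contact_force: [-0.6, -0.3, -1.7]
finger_gap: 0.0517
```

View pics/v2.png

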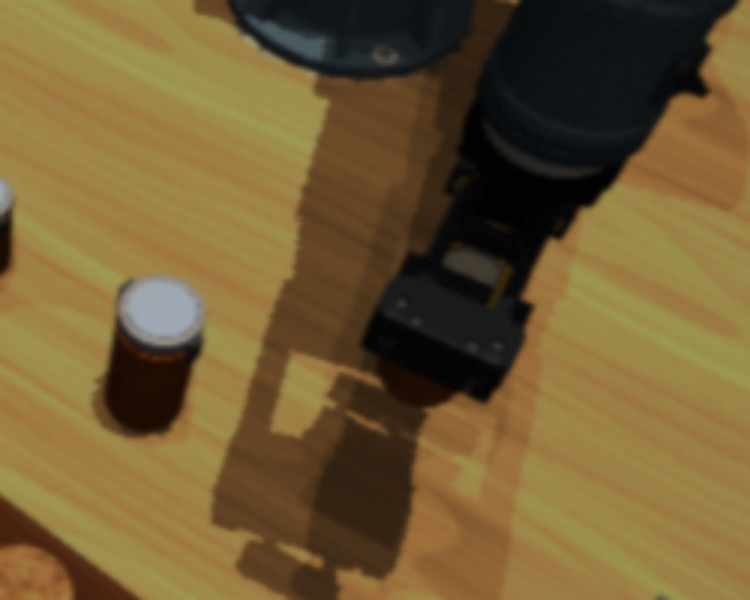

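Jar c is held at about (420,390), above the table.

```bash
python3 -m handwheel '[[[0.05,-0.03,0],[0,0,0],-1],[[0.12,-0.08,0],[0,0,0],-1],[[0.21,-0.13,0],[0,0,0],-1],[[0.31,-0.19,0],[0,0,0],-1],[[0.41,-0.26,0],[0,0,0],-1],[[0.51,-0.32,0],[0,0,0],-1],[[0.6,-0.38,0],[0,0,0],-1],[[0.67,-0.43,0],[0,0,0],-1],[[0.735,-0.465,0],[0,0,0],-1],[[0.735,-0.465,0],[0,0,0],-1]]'
python3 -m handwheel '[[[0.05,-0.03,0],[0,0,0],-1],[[0.12,-0.08,0],[0,0,0],-1],[[0.21,-0.13,0],[0,0,0],-1],[[0.31,-0.19,0],[0,0,0],-1],[[0.41,-0.26,0],[0,0,0],-1],[[0.51,-0.32,0],[0,0,0],-1],[[0.6,-0.38,0],[0,0,0],-1],[[0.67,-0.43,0],[0,0,0],-1],[[0.735,-0.465,0],[0,0,0],-1],[[0.735,-0.465,0],[0,0,0],-1]]'
```

```text
clock: 7.75
eef_pos: [0.5474, 0.1762, 0.1758]
tcp_rot: [-0.001, 0.672, 0.741, -0.001]
contact_force: [-0.3, 0.2, -1.7]
finger_gap: 0.0515
clock: 9.0
eef_pos: [0.6582, 0.1061, 0.1757]
tcp_rot: [-0.001, 0.672, 0.741, -0.001]
contact_force: [0.1, -0.3, -2.9]
finger_gap: 0.0516
```

```bash
python3 -m handwheel '[[[0,0.015,-0.06],[0,0,0],-1],[[0,0.015,-0.16],[0,0,0],-1],[[0,0.015,-0.28],[0,0,0],-1],[[0,0.015,-0.4],[0,0,0],-1],[[0,0.015,-0.52],[0,0,0],-1],[[0,0.015,-0.62],[0,0,0],-1],[[0,0.015,-0.69],[0,0,0],-1],[[0,0.015,-0.73],[0,0,0],-1],[[0,0.015,-0.755],[0,0,0],-1],[[0,0.015,-0.765],[0,0,0],-1]]'
```

```text
clock: 10.25
eef_pos: [0.6585, 0.1083, 0.0612]
tcp_rot: [-0.001, 0.672, 0.74, -0.001]
contact_force: [0.2, -0.6, -1.5]
finger_gap: 0.0513
```

```bash
python3 -m handwheel '[[[-0.005,0,-0.005],[0,0,0],-1],[[-0.005,0,-0.01],[0,0,0],-1],[[-0.005,0,-0.01],[0,0,0],-1],[[-0.005,0,-0.01],[0,0,0],-0.1],[[-0.005,0,-0.01],[0,0,0],0.3],[[-0.005,0,-0.01],[0,0,0],0.6],[[-0.005,0,-0.01],[0,0,0],1],[[-0.005,0,-0.01],[0,0,0],1],[[-0.005,0,-0.01],[0,0,0],1],[[-0.005,0,-0.01],[0,0,0],1]]'
python3 -m handwheel '[[[0,0,0.04],[0,0,0],1],[[0,0,0.12],[0,0,0],1],[[0,0,0.22],[0,0,0],1],[[0,0,0.34],[0,0,0],1],[[0,0,0.46],[0,0,0],1],[[0,0,0.58],[0,0,0],1],[[0,0,0.7],[0,0,0],1],[[0,0,0.8],[0,0,0],1],[[0,0,0.86],[0,0,0],1],[[0,0,0.86],[0,0,0],1]]'
```

```text
clock: 11.5
eef_pos: [0.6577, 0.1083, 0.0597]
tcp_rot: [-0.001, 0.672, 0.741, -0.001]
contact_force: [0.1, 0.0, -0.0]
finger_gap: 0.0883
clock: 12.75
eef_pos: [0.6581, 0.1083, 0.1895]
tcp_rot: [-0.0, 0.672, 0.741, -0.0]
contact_force: [0.2, -0.4, -0.8]
finger_gap: 0.0883
```

```bash
python3 -m handwheel '[[[-0.05,0,0],[0,0,-0.02],1],[[-0.14,0,0],[0,0,-0.05],1],[[-0.26,-0.02,0],[0,0,-0.08],1],[[-0.4,-0.04,0],[0,0,-0.1],1],[[-0.54,-0.06,0],[0,0,-0.13],1],[[-0.68,-0.08,0],[0,0,-0.13],1],[[-0.82,-0.1,0],[0,0,-0.13],1],[[-0.93,-0.12,0],[0,0,-0.13],1],[[-0.99,-0.13,0],[0,0,-0.13],1],[[-0.99,-0.13,0],[0,0,-0.13],1]]'
python3 - <<'E'
from h import *
s=snap('top','top3')
c,st=blob(s,208,141,'lid');print(c,st,ray(s,c,.107)+[.0007,.0018,0])
cv2.imwrite('pics/v3.png',cv2.resize(s['color'][80:230,120:320],(800,600))[:,:,::-1])
E
```

```text
clock: 14.0
eef_pos: [0.5092, 0.0888, 0.1892]
tcp_rot: [-0.001, 0.766, 0.642, -0.001]
contact_force: [-0.2, 0.1, 0.6]
finger_gap: 0.0881
[209.46909091 131.92363636] [196 120  28  25 550] [0.65907818 0.10753185 0.107     ]
```

View pics/v3.png

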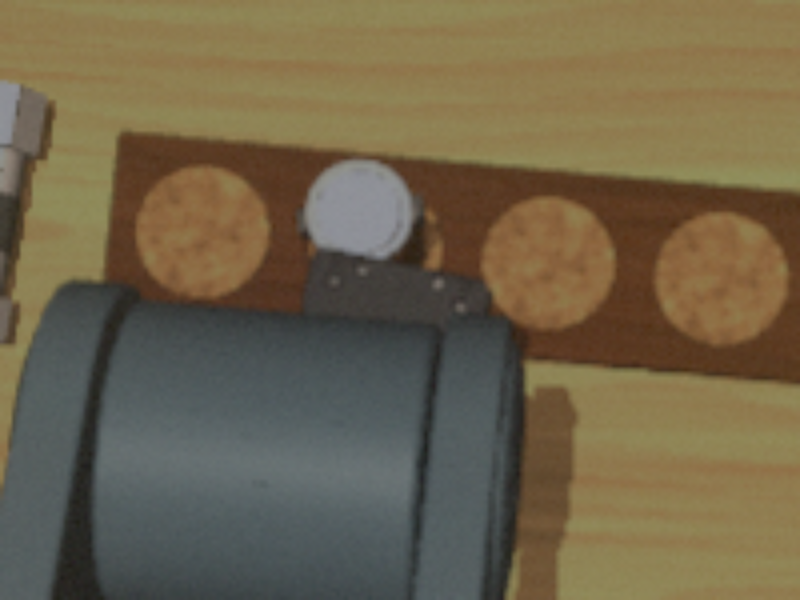

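Jar c's lid is at (360,210) in the crop, standing on pad2 and centred within about 1 mm. Next is jar d.

```bash
python3 -m handwheel '[[[-0.06,0,0],[0,0,0],1],[[-0.14,0,0],[0,0,0],1],[[-0.2,0,-0.03],[0,0,0],1],[[-0.215,0,-0.12],[0,0,0],1],[[-0.215,0,-0.25],[0,0,0],1],[[-0.215,0,-0.4],[0,0,0],1],[[-0.215,0,-0.55],[0,0,0],1],[[-0.215,0,-0.68],[0,0,0],1],[[-0.215,0,-0.78],[0,0,0],1],[[-0.215,0,-0.82],[0,0,0],1]]'
python3 -m handwheel '[[[0,0,0],[0,0,0],-1],[[0,0,0],[0,0,0],-1],[[0,0,0],[0,0,0],-1],[[0,0,0],[0,0,0],-1],[[0,0,0],[0,0,0],-1],[[0,0,0],[0,0,0],-1],[[0,0,0],[0,0,0],-1],[[0,0,0],[0,0,0],-1],[[0,0,0],[0,0,0],-1],[[0,0,0],[0,0,0],-1]]' 30
python3 -m handwheel '[[[0,0,0.04],[0,0,0],-1],[[0,0,0.1],[0,0,0],-1],[[0,0,0.2],[0,0,0],-1],[[0,0,0.32],[0,0,0],-1],[[0,0,0.45],[0,0,0],-1],[[0,0,0.58],[0,0,0],-1],[[0,0,0.7],[0,0,0],-1],[[0,0,0.8],[0,0,0],-1],[[0,0,0.86],[0,0,0],-1],[[0,0,0.86],[0,0,0],-1]]'
```

```text
clock: 15.3
eef_pos: [0.4768, 0.0888, 0.0651]
tcp_rot: [-0.001, 0.766, 0.642, -0.001]
contact_force: [-0.4, -0.7, 0.9]
finger_gap: 0.0881
clock: 16.55
eef_pos: [0.4772, 0.0888, 0.0657]
tcp_rot: [-0.001, 0.766, 0.642, -0.001]
contact_force: [-1.2, 0.2, 6.4]
finger_gap: 0.0573
clock: 17.8
eef_pos: [0.4775, 0.0888, 0.1953]
tcp_rot: [-0.0, 0.766, 0.642, -0.0]
contact_force: [-0.1, -0.3, -3.5]
finger_gap: 0.0573
```

```bash
python3 -m handwheel '[[[0.03,0.05,0],[0,0,0],-1],[[0.08,0.11,0],[0,0,0],-1],[[0.14,0.2,0],[0,0,0],-1],[[0.2,0.3,0],[0,0,0],-1],[[0.26,0.4,0],[0,0,0],-1],[[0.32,0.5,0],[0,0,0],-1],[[0.38,0.6,0],[0,0,0],-1],[[0.44,0.68,0],[0,0,0],-1],[[0.5,0.73,0],[0,0,0],-1],[[0.5,0.73,0],[0,0,0],-1]]'
python3 -m handwheel '[[[0.05,0,0],[0,0,0],-1],[[0.12,0,0],[0,0,0],-1],[[0.21,0,0],[0,0,0],-1],[[0.31,0,0],[0,0,0],-1],[[0.41,0,0],[0,0,0],-1],[[0.51,0,0],[0,0,0],-1],[[0.6,0,0],[0,0,0],-1],[[0.68,0,0],[0,0,0],-1],[[0.737,0,0],[0,0,0],-1],[[0.737,0,0],[0,0,0],-1]]'
```

```text
clock: 19.05
eef_pos: [0.5531, 0.1986, 0.1952]
tcp_rot: [-0.0, 0.766, 0.643, -0.0]
contact_force: [-0.7, 1.9, -3.5]
finger_gap: 0.0576
clock: 20.3
eef_pos: [0.6642, 0.1984, 0.195]
tcp_rot: [-0.0, 0.766, 0.642, -0.0]
contact_force: [-1.6, -0.3, -2.5]
finger_gap: 0.0571
```

```bash
python3 -m handwheel '[[[-0.005,-0.003,-0.06],[0,0,0],-1],[[-0.005,-0.003,-0.16],[0,0,0],-1],[[-0.005,-0.003,-0.28],[0,0,0],-1],[[-0.005,-0.003,-0.4],[0,0,0],-1],[[-0.005,-0.003,-0.52],[0,0,0],-1],[[-0.005,-0.003,-0.62],[0,0,0],-1],[[-0.005,-0.003,-0.7],[0,0,0],-1],[[-0.005,-0.003,-0.745],[0,0,0],-1],[[-0.005,-0.003,-0.765],[0,0,0],-1],[[-0.005,-0.003,-0.77],[0,0,0],-1]]'
```

```text
clock: 21.55
eef_pos: [0.6637, 0.198, 0.0798]
tcp_rot: [0.0, 0.766, 0.642, 0.0]
contact_force: [-0.3, -0.0, -3.0]
finger_gap: 0.0575
```

```bash
python3 -m handwheel '[[[-0.002,0,-0.005],[0,0,0],-1],[[-0.002,0,-0.008],[0,0,0],-1],[[-0.002,0,-0.008],[0,0,0],-1],[[-0.002,0,-0.008],[0,0,0],0.0],[[-0.002,0,-0.008],[0,0,0],0.4],[[-0.002,0,-0.008],[0,0,0],0.7],[[-0.002,0,-0.008],[0,0,0],1],[[-0.002,0,-0.008],[0,0,0],1],[[-0.002,0,-0.008],[0,0,0],1],[[-0.002,0,-0.008],[0,0,0],1]]'
python3 -m handwheel '[[[0,0,0.04],[0,0,0],1],[[0,0,0.12],[0,0,0],1],[[0,0,0.22],[0,0,0],1],[[0,0,0.34],[0,0,0],1],[[0,0,0.46],[0,0,0],1],[[0,0,0.58],[0,0,0],1],[[0,0,0.68],[0,0,0],1],[[0,0,0.74],[0,0,0],1],[[0,0,0.76],[0,0,0],1],[[0,0,0.76],[0,0,0],1]]'
```

```text
clock: 22.8
eef_pos: [0.6634, 0.198, 0.0786]
tcp_rot: [0.0, 0.766, 0.642, 0.0]
contact_force: [0.0, -0.3, -0.8]
finger_gap: 0.0881
clock: 24.05
eef_pos: [0.6632, 0.198, 0.1922]
tcp_rot: [-0.0, 0.766, 0.642, -0.0]
contact_force: [0.1, -0.0, -0.7]
finger_gap: 0.0884
```

```bash
python3 -m handwheel '[[[-0.06,-0.06,0],[0,0,-0.02],1],[[-0.13,-0.15,0],[0,0,-0.04],1],[[-0.22,-0.26,0],[0,0,-0.06],1],[[-0.32,-0.38,0],[0,0,-0.08],1],[[-0.42,-0.51,0],[0,0,-0.1],1],[[-0.52,-0.64,0],[0,0,-0.12],1],[[-0.61,-0.77,0],[0,0,-0.14],1],[[-0.69,-0.88,0],[0,0,-0.15],1],[[-0.73,-0.93,0],[0,0,-0.15],1],[[-0.73,-0.93,0],[0,0,-0.15],1]]'
python3 -m handwheel '[[[-0.06,-0.06,0],[0,0,0],1],[[-0.13,-0.15,0],[0,0,0],1],[[-0.22,-0.26,0],[0,0,0],1],[[-0.32,-0.38,0],[0,0,0],1],[[-0.42,-0.51,-0.02],[0,0,0],1],[[-0.52,-0.64,-0.06],[0,0,0],1],[[-0.61,-0.77,-0.1],[0,0,0],1],[[-0.69,-0.88,-0.15],[0,0,0],1],[[-0.73,-0.935,-0.2],[0,0,0],1],[[-0.73,-0.935,-0.2],[0,0,0],1]]'
python3 - <<'E'
from h import *
s=snap('top','top4')
for u,v,z in ((165,126,.125),(209,131,.107)):
  c,st=blob(s,u,v,'lid');print(c,st,ray(s,c,z)+[.0007,.0018,0])
cv2.imwrite('pics/v4.png',cv2.resize(s['color'][70:295,80:380],(800,600))[:,:,::-1])
E
```

```text
clock: 25.3
eef_pos: [0.5535, 0.0581, 0.1923]
tcp_rot: [-0.0, 0.858, 0.514, -0.0]
contact_force: [-0.3, -0.5, 0.2]
finger_gap: 0.0882
clock: 26.55
eef_pos: [0.4431, -0.0825, 0.1618]
tcp_rot: [-0.001, 0.858, 0.514, -0.0]
contact_force: [0.1, -0.8, -0.2]
finger_gap: 0.0881
[159.7348285  126.28100264] [143 111  33  31 758] [0.66336322 0.19801411 0.125     ]
[209.33047945 132.64041096] [196 120  28  27 584] [0.65770372 0.10774803 0.107     ]
```

View pics/v4.png

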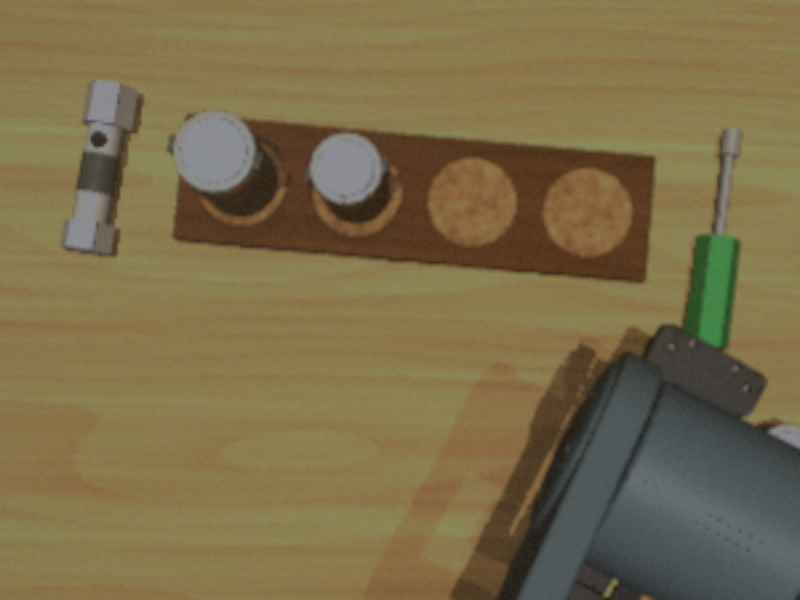

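Jars d and c stand on pads 1 and 2, with lids at crop (215,152) and (347,168), both measured within about 0.1 mm of their pad centres. Now jar b.

```bash
python3 -m handwheel '[[[0.005,0,-0.05],[0,0,0],1],[[0.005,0,-0.13],[0,0,0],1],[[0.005,0,-0.24],[0,0,0],1],[[0.005,0,-0.36],[0,0,0],1],[[0.005,0,-0.48],[0,0,0],1],[[0.005,0,-0.6],[0,0,0],1],[[0.005,0,-0.71],[0,0,0],1],[[0.005,0,-0.79],[0,0,0],1],[[0.005,0,-0.84],[0,0,0],1],[[0.005,0,-0.84],[0,0,0],1]]'
python3 -m handwheel '[[[0,0,0],[0,0,0],-1],[[0,0,0],[0,0,0],-1],[[0,0,0],[0,0,0],-1],[[0,0,0],[0,0,0],-1],[[0,0,0],[0,0,0],-1],[[0,0,0],[0,0,0],-1],[[0,0,0],[0,0,0],-1],[[0,0,0],[0,0,0],-1],[[0,0,0],[0,0,0],-1],[[0,0,0],[0,0,0],-1]]' 30
python3 -m handwheel '[[[0,0,0.04],[0,0,0],-1],[[0,0,0.1],[0,0,0],-1],[[0,0,0.2],[0,0,0],-1],[[0,0,0.32],[0,0,0],-1],[[0,0,0.45],[0,0,0],-1],[[0,0,0.58],[0,0,0],-1],[[0,0,0.7],[0,0,0],-1],[[0,0,0.8],[0,0,0],-1],[[0,0,0.86],[0,0,0],-1],[[0,0,0.86],[0,0,0],-1]]'
```

```text
clock: 27.85
eef_pos: [0.4442, -0.082, 0.0357]
tcp_rot: [-0.001, 0.858, 0.514, -0.0]
contact_force: [0.5, 0.2, 0.6]
finger_gap: 0.0882
clock: 29.1
eef_pos: [0.4443, -0.0821, 0.0358]
tcp_rot: [-0.001, 0.858, 0.514, -0.0]
contact_force: [-1.4, 0.4, 5.4]
finger_gap: 0.0465
clock: 30.35
eef_pos: [0.4446, -0.0822, 0.1655]
tcp_rot: [-0.0, 0.858, 0.514, 0.0]
contact_force: [0.6, 0.4, -2.5]
finger_gap: 0.0464
```

```bash
python3 -m handwheel '[[[0.03,0.05,0],[0,0,0.02],-1],[[0.08,0.12,0],[0,0,0.05],-1],[[0.15,0.2,0],[0,0,0.08],-1],[[0.23,0.3,0],[0,0,0.11],-1],[[0.32,0.4,0],[0,0,0.14],-1],[[0.41,0.5,0],[0,0,0.17],-1],[[0.5,0.58,0],[0,0,0.2],-1],[[0.58,0.64,0],[0,0,0.2],-1],[[0.64,0.667,0],[0,0,0.2],-1],[[0.64,0.667,0],[0,0,0.2],-1]]'
python3 -m handwheel '[[[0.05,0,0],[0,0,0],-1],[[0.12,0,0],[0,0,0],-1],[[0.21,0,0],[0,0,0],-1],[[0.31,0,0],[0,0,0],-1],[[0.41,0,0],[0,0,0],-1],[[0.51,0,0],[0,0,0],-1],[[0.6,0,0],[0,0,0],-1],[[0.68,0,0],[0,0,0],-1],[[0.74,0,0],[0,0,0],-1],[[0.74,0,0],[0,0,0],-1]]'
```

```text
clock: 31.6
eef_pos: [0.5411, 0.0178, 0.1654]
tcp_rot: [-0.0, 0.732, 0.681, -0.0]
contact_force: [-0.7, 1.2, -1.3]
finger_gap: 0.0464
clock: 32.85
eef_pos: [0.6526, 0.0178, 0.1653]
tcp_rot: [-0.0, 0.732, 0.681, -0.0]
contact_force: [-0.0, 0.7, -1.6]
finger_gap: 0.0464
```

```bash
python3 -m handwheel '[[[-0.004,0,-0.06],[0,0,0],-1],[[-0.004,0,-0.16],[0,0,0],-1],[[-0.004,0,-0.28],[0,0,0],-1],[[-0.004,0,-0.4],[0,0,0],-1],[[-0.004,0,-0.52],[0,0,0],-1],[[-0.004,0,-0.62],[0,0,0],-1],[[-0.004,0,-0.7],[0,0,0],-1],[[-0.004,0,-0.745],[0,0,0],-1],[[-0.004,0,-0.765],[0,0,0],-1],[[-0.004,0,-0.77],[0,0,0],-1]]'
```

```text
clock: 34.1
eef_pos: [0.6522, 0.0178, 0.0501]
tcp_rot: [0.0, 0.732, 0.681, 0.0]
contact_force: [-0.1, -0.6, -0.0]
finger_gap: 0.046
```

```bash
python3 -m handwheel '[[[0,0,-0.005],[0,0,0],-1],[[0,0,-0.008],[0,0,0],-1],[[0,0,-0.008],[0,0,0],-1],[[0,0,-0.008],[0,0,0],-0.2],[[0,0,-0.008],[0,0,0],0.2],[[0,0,-0.008],[0,0,0],0.6],[[0,0,-0.008],[0,0,0],1],[[0,0,-0.008],[0,0,0],1],[[0,0,-0.008],[0,0,0],1],[[0,0,-0.008],[0,0,0],1]]'
python3 -m handwheel '[[[0,0,0.04],[0,0,0],1],[[0,0,0.12],[0,0,0],1],[[0,0,0.22],[0,0,0],1],[[0,0,0.34],[0,0,0],1],[[0,0,0.46],[0,0,0],1],[[0,0,0.58],[0,0,0],1],[[0,0,0.68],[0,0,0],1],[[0,0,0.74],[0,0,0],1],[[0,0,0.76],[0,0,0],1],[[0,0,0.76],[0,0,0],1]]'
```

```text
clock: 35.35
eef_pos: [0.6522, 0.0178, 0.0488]
tcp_rot: [0.0, 0.732, 0.681, 0.0]
contact_force: [-0.7, -0.2, -0.7]
finger_gap: 0.088
clock: 36.6
eef_pos: [0.652, 0.0178, 0.1625]
tcp_rot: [-0.0, 0.732, 0.681, -0.0]
contact_force: [0.2, 0.0, -0.9]
finger_gap: 0.088
```

```bash
python3 -m handwheel '[[[-0.05,-0.06,0],[0,0,0],1],[[-0.11,-0.13,0],[0,0,0],1],[[-0.18,-0.22,0],[0,0,0],1],[[-0.26,-0.33,0],[0,0,0],1],[[-0.34,-0.44,0],[0,0,0],1],[[-0.42,-0.55,0],[0,0,0],1],[[-0.5,-0.65,0],[0,0,0],1],[[-0.57,-0.73,0],[0,0,0],1],[[-0.62,-0.785,0],[0,0,0],1],[[-0.62,-0.785,0],[0,0,0],1]]'
python3 -m handwheel '[[[-0.05,-0.06,0],[0,0,0],1],[[-0.11,-0.13,0],[0,0,0],1],[[-0.18,-0.22,0],[0,0,0],1],[[-0.26,-0.33,0],[0,0,0],1],[[-0.34,-0.44,0],[0,0,0],1],[[-0.42,-0.55,0],[0,0,0],1],[[-0.5,-0.65,-0.05],[0,0,0],1],[[-0.57,-0.73,-0.1],[0,0,0],1],[[-0.62,-0.785,-0.15],[0,0,0],1],[[-0.62,-0.785,-0.2],[0,0,0],1]]'
python3 - <<'E'
from h import *
s=snap('top','top5')
for u,v,z in ((160,126,.125),(209,132,.107),(256,139,.089)):
  c,st=blob(s,u,v,'lid');print(c,st,ray(s,c,z)+[.0007,.0018,0])
cv2.imwrite('pics/v5.png',cv2.resize(s['color'][70:295,120:420],(800,600))[:,:,::-1])
s=snap('scene','scene5');cv2.imwrite('pics/v5s.png',cv2.resize(s['color'][50:250,120:370],(750,600))[:,:,::-1])
E
```

```text
clock: 37.85
eef_pos: [0.5587, -0.1005, 0.1626]
tcp_rot: [-0.0, 0.732, 0.681, -0.0]
contact_force: [-0.0, 0.9, -0.1]
finger_gap: 0.0879
clock: 39.1
eef_pos: [0.4651, -0.2186, 0.1318]
tcp_rot: [-0.0, 0.733, 0.68, -0.0]
contact_force: [0.8, -0.6, 0.2]
finger_gap: 0.0878
[159.69382392 126.25624179] [143 111  33  31 761] [0.66340722 0.19809148 0.125     ]
[209.35884354 132.72789116] [196 120  28  27 588] [0.65753846 0.10768902 0.107     ]
[256.90772532 138.52360515] [244 127  26  24 466] [0.65239591 0.01762832 0.089     ]
```

View pics/v5.png

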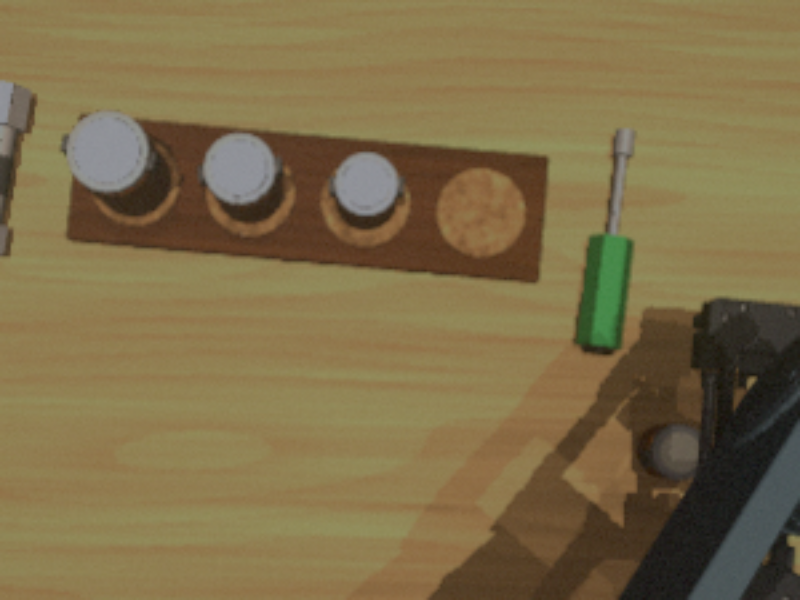

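View pics/v5s.png

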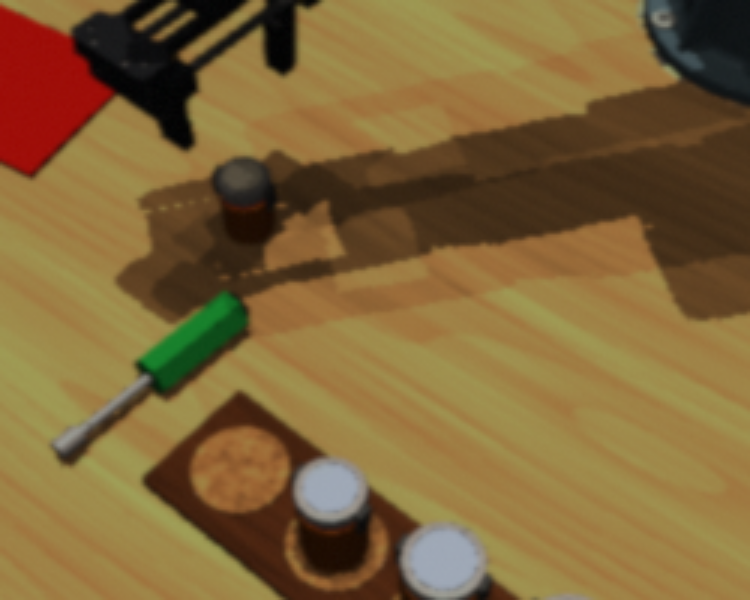

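Jar b is centred on pad3, with its lid at crop (367,185). The open jaws hang above jar a, whose lid is at (242,180) in the scene crop. The flashlight and nut driver have not moved.

```bash
python3 -c "
from h import *
s=dict(np.load('pics/scene5.npz'));R=s['rvec'];print(cv2.projectPoints(np.array([[.465,-.2186,.132]]),R,s['tvec'],s['camera_matrix'],np.zeros(4))[0])"
python3 -m handwheel '[[[0,0.006,-0.04],[0,0,0],1],[[0,0.006,-0.11],[0,0,0],1],[[0,0.006,-0.19],[0,0,0],1],[[0,0.006,-0.28],[0,0,0],1],[[0,0.006,-0.36],[0,0,0],1],[[0,0.006,-0.43],[0,0,0],1],[[0,0.006,-0.46],[0,0,0],1],[[0,0.006,-0.46],[0,0,0],1],[[0,0.006,-0.46],[0,0,0],1],[[0,0.006,-0.46],[0,0,0],1]]'
```

```text
[[[195.93144691  83.53681645]]]
clock: 40.45
eef_pos: [0.4655, -0.2169, 0.0629]
tcp_rot: [-0.001, 0.733, 0.681, -0.0]
contact_force: [-0.3, 0.1, -0.6]
finger_gap: 0.0882
```

The projected TCP (196,84) matches the jaw-tip midpoint I read off the picture, about (197,83). Continuing down.

```bash
python3 -m handwheel '[[[0,-0.005,-0.04],[0,0,0],1],[[0,-0.005,-0.09],[0,0,0],1],[[0,-0.005,-0.15],[0,0,0],1],[[0,-0.005,-0.21],[0,0,0],1],[[0,-0.005,-0.25],[0,0,0],1],[[0,-0.005,-0.28],[0,0,0],1],[[0,-0.005,-0.28],[0,0,0],1],[[0,-0.005,-0.28],[0,0,0],1],[[0,-0.005,-0.28],[0,0,0],1],[[0,-0.005,-0.28],[0,0,0],1]]'
python3 -m handwheel '[[[0,0,0],[0,0,0],-1],[[0,0,0],[0,0,0],-1],[[0,0,0],[0,0,0],-1],[[0,0,0],[0,0,0],-1],[[0,0,0],[0,0,0],-1],[[0,0,0],[0,0,0],-1],[[0,0,0],[0,0,0],-1],[[0,0,0],[0,0,0],-1],[[0,0,0],[0,0,0],-1],[[0,0,0],[0,0,0],-1]]' 30
python3 -m handwheel '[[[0,0,0.04],[0,0,0],-1],[[0,0,0.1],[0,0,0],-1],[[0,0,0.2],[0,0,0],-1],[[0,0,0.32],[0,0,0],-1],[[0,0,0.45],[0,0,0],-1],[[0,0,0.58],[0,0,0],-1],[[0,0,0.7],[0,0,0],-1],[[0,0,0.8],[0,0,0],-1],[[0,0,0.86],[0,0,0],-1],[[0,0,0.86],[0,0,0],-1]]'
```

```text
clock: 41.7
eef_pos: [0.4657, -0.2178, 0.0211]
tcp_rot: [-0.0, 0.733, 0.681, 0.0]
contact_force: [-0.3, -0.3, 0.1]
finger_gap: 0.088
clock: 42.95
eef_pos: [0.4656, -0.2178, 0.0211]
tcp_rot: [-0.0, 0.733, 0.681, 0.0]
contact_force: [-0.5, 0.3, -0.1]
finger_gap: 0.0413
clock: 44.2
eef_pos: [0.4659, -0.218, 0.1509]
tcp_rot: [0.0, 0.733, 0.681, 0.0]
contact_force: [-0.7, 0.5, -1.2]
finger_gap: 0.0412
```

```bash
python3 -m handwheel '[[[0.02,0.06,0],[0,0,0],-1],[[0.05,0.15,0],[0,0,0],-1],[[0.1,0.26,0],[0,0,0],-1],[[0.16,0.39,0],[0,0,0],-1],[[0.22,0.53,0],[0,0,0],-1],[[0.28,0.67,0],[0,0,0],-1],[[0.33,0.8,0],[0,0,0],-1],[[0.38,0.91,0],[0,0,0],-1],[[0.4,0.973,0],[0,0,0],-1],[[0.4,0.973,0],[0,0,0],-1]]'
python3 -m handwheel '[[[0.05,0,0],[0,0,0],-1],[[0.13,0,0],[0,0,0],-1],[[0.23,0,0],[0,0,0],-1],[[0.34,0,0],[0,0,0],-1],[[0.45,0,0],[0,0,0],-1],[[0.56,0,0],[0,0,0],-1],[[0.66,0,0],[0,0,0],-1],[[0.75,0,0],[0,0,0],-1],[[0.8,0,0],[0,0,0],-1],[[0.8,0,0],[0,0,0],-1]]'
```

```text
clock: 45.45
eef_pos: [0.526, -0.0714, 0.1507]
tcp_rot: [0.0, 0.732, 0.681, 0.0]
contact_force: [-0.6, 0.2, -1.0]
finger_gap: 0.0414
clock: 46.7
eef_pos: [0.6464, -0.0716, 0.1504]
tcp_rot: [0.0, 0.732, 0.681, -0.0]
contact_force: [0.6, -0.5, -0.6]
finger_gap: 0.0409
```

```bash
python3 -m handwheel '[[[0,-0.003,-0.06],[0,0,0],-1],[[0,-0.003,-0.16],[0,0,0],-1],[[0,-0.003,-0.28],[0,0,0],-1],[[0,-0.003,-0.4],[0,0,0],-1],[[0,-0.003,-0.52],[0,0,0],-1],[[0,-0.003,-0.62],[0,0,0],-1],[[0,-0.003,-0.7],[0,0,0],-1],[[0,-0.003,-0.745],[0,0,0],-1],[[0,-0.003,-0.765],[0,0,0],-1],[[0,-0.003,-0.767],[0,0,0],-1]]'
```

```text
clock: 47.95
eef_pos: [0.6467, -0.0722, 0.0356]
tcp_rot: [0.0, 0.732, 0.681, 0.0]
contact_force: [0.0, -0.5, -1.6]
finger_gap: 0.0413
```

```bash
python3 -m handwheel '[[[0,0,-0.005],[0,0,0],-1],[[0,0,-0.009],[0,0,0],-1],[[0,0,-0.009],[0,0,0],-1],[[0,0,-0.009],[0,0,0],-0.2],[[0,0,-0.009],[0,0,0],0.2],[[0,0,-0.009],[0,0,0],0.6],[[0,0,-0.009],[0,0,0],1],[[0,0,-0.009],[0,0,0],1],[[0,0,-0.009],[0,0,0],1],[[0,0,-0.009],[0,0,0],1]]'
python3 -m handwheel '[[[0,0,0.04],[0,0,0],1],[[0,0,0.12],[0,0,0],1],[[0,0,0.22],[0,0,0],1],[[0,0,0.34],[0,0,0],1],[[0,0,0.46],[0,0,0],1],[[0,0,0.58],[0,0,0],1],[[0,0,0.7],[0,0,0],1],[[0,0,0.8],[0,0,0],1],[[0,0,0.86],[0,0,0],1],[[0,0,0.86],[0,0,0],1]]'
python3 -m handwheel '[[[-0.06,0,0],[0,0,0],1],[[-0.14,0,0],[0,0,0],1],[[-0.24,0,0],[0,0,0],1],[[-0.36,0,0],[0,0,0],1],[[-0.48,0,0],[0,0,0],1],[[-0.6,0,0],[0,0,0],1],[[-0.72,0,0],[0,0,0],1],[[-0.84,0,0],[0,0,0],1],[[-0.94,0,0],[0,0,0],1],[[-0.94,0,0],[0,0,0],1]]'
python3 -m handwheel '[[[-0.06,0,0],[0,0,0],1],[[-0.14,0,0],[0,0,0],1],[[-0.24,0,0],[0,0,0],1],[[-0.36,0,0],[0,0,0],1],[[-0.48,0,0],[0,0,0],1],[[-0.6,0,0],[0,0,0],1],[[-0.7,0,0],[0,0,0],1],[[-0.78,0,0],[0,0,0],1],[[-0.8,0,0],[0,0,0],1],[[-0.8,0,0],[0,0,0],1]]'
python3 - <<'E'
from h import *
s=snap('top','top6')
for u,v,z in ((160,126,.125),(209,132,.107),(256,139,.089),(302,145,.071)):
  c,st=blob(s,u,v,'lid');print(c,st,ray(s,c,z)+[.0007,.0018,0])
cv2.imwrite('pics/v6.png',cv2.resize(s['color'][70:295,80:380],(800,600))[:,:,::-1])
s=snap('scene','scene6');cv2.imwrite('pics/v6s.png',cv2.resize(s['color'][100:370,90:410],(710,600))[:,:,::-1])
t0=np.load('pics/top0.npz')['color'].astype(int);t=np.load('pics/top6.npz')['color'].astype(int)
for n,b in dict(fl=(98,168,100,136),nd=(115,205,335,360)).items():
  print(n,abs(t-t0)[b[0]:b[1],b[2]:b[3]].mean())
E
```

```text
clock: 49.2
eef_pos: [0.6467, -0.0722, 0.0343]
tcp_rot: [0.0, 0.732, 0.681, 0.0]
contact_force: [-0.2, -0.3, -0.5]
finger_gap: 0.0882
clock: 50.45
eef_pos: [0.647, -0.0723, 0.1641]
tcp_rot: [0.001, 0.732, 0.681, 0.0]
contact_force: [0.7, -0.5, -0.7]
finger_gap: 0.0881
clock: 51.7
eef_pos: [0.5049, -0.0722, 0.1639]
tcp_rot: [0.001, 0.732, 0.681, 0.0]
contact_force: [0.4, 0.2, 0.9]
finger_gap: 0.0883
clock: 52.95
eef_pos: [0.385, -0.0723, 0.1641]
tcp_rot: [0.001, 0.732, 0.681, 0.0]
contact_force: [0.8, -0.9, -0.4]
finger_gap: 0.088
[159.811749   126.23364486] [145 111  31  31 749] [0.66345605 0.1978758  0.125     ]
[209.29037801 132.62714777] [196 120  28  27 582] [0.65772682 0.10782448 0.107     ]
[257.01077586 138.45474138] [245 127  25  24 464] [0.65253524 0.01743369 0.089     ]
[302.60056657 144.20113314] [292 134  22  21 353] [ 0.64698304 -0.07219514  0.071     ]
fl 6.353306878306879
nd 5.834962962962963
```

View pics/v6.png

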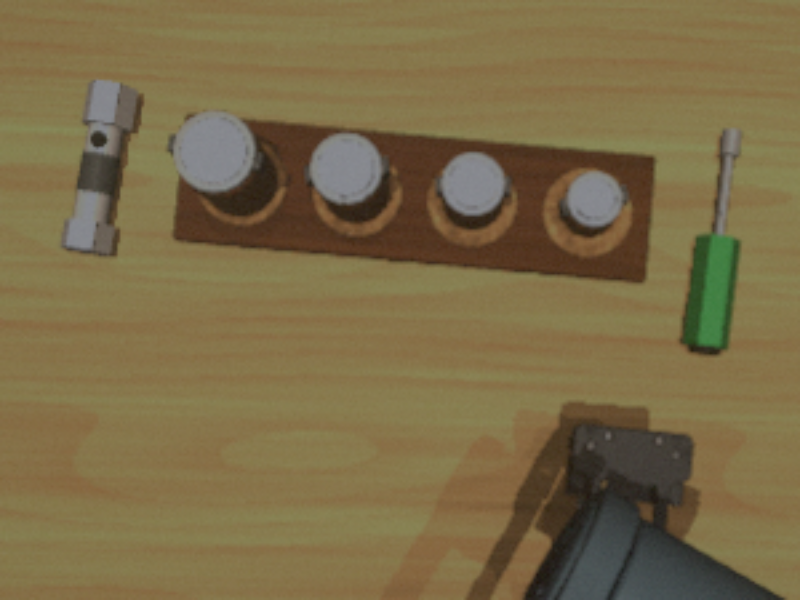

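View pics/v6s.png

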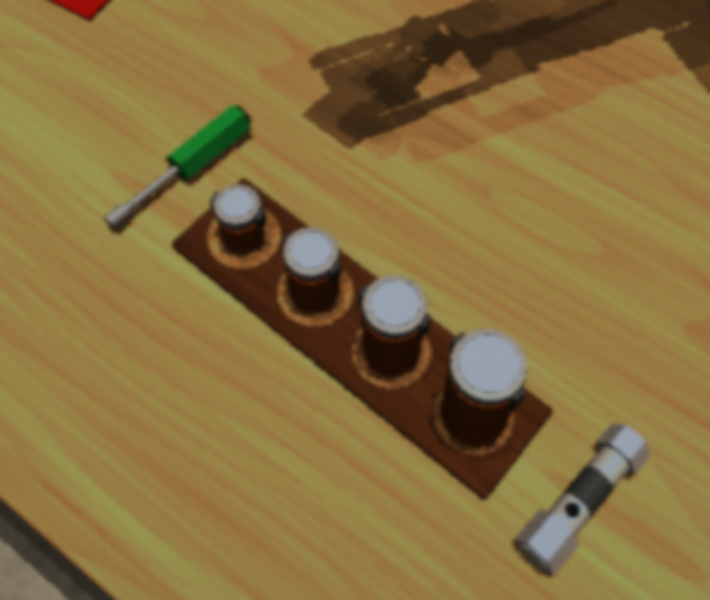

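Both views show all four jars upright and centred, tallest by the flashlight and smallest by the nut driver. The arm is clear, so I'm handing in.

```bash
python3 -c "
from plant import job; print(job.finish_job())"
```

```text
the job is handed in; nothing more can be done
None
```

The four jars stand upright on the cork pads in height order: jar d on pad1 beside the flashlight, then c on pad2, b on pad3 and a on pad4 beside the nut driver. I handed the job in at about 53 s on the robot's clock, with the gripper open and clear of everything.

- **Centring:** in the last top view the four lid centres measured within about 0.7 mm of their pad centres. That compares jars and pads through the same camera.
- **Camera disagreement:** the two cameras' positions differed throughout by about 1 mm in x and 3.7 mm in y. I used their average for moving the arm.
- **Flashlight and nut driver:** neither shows any shift in the final pictures compared with the first ones.
- **Forces:** the wrist readings I saw stayed below 7 N.

No check failed.

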